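Load the seasoning dispenser

ROBOT

A 6-joint arm with a two-finger parallel gripper is mounted at the origin on a cart in front of the work surface, level with it; the furniture and walls round the work are solid. World frame = base frame: x ahead of the robot, y to its left, z up, the work surface at z = 0. Lengths are in m, angles in rad, forces in N, time in s.
With the tool pointing down it reaches from about 0.25 to 0.775 m from the base axis. Payload 4 kg.
Tool frame: the origin (TCP) lies at the centre of the arm's flange, where the gripper is bolted on; the fingertips stand 199 mm ahead of it and the grasp point (between the pads) lies 180 mm ahead of it (robot.tcp_to_tips is the distance from the TCP to the fingertips, in m); z points along the fingers, y is the line along which they close (so a half turn about z gives the same grasp; the last joint's range is limited). The gripper opens to 94 mm and grips with 3 to 60 N. Pads are 16 mm wide; open, the fingers measure 119 mm over their backs; the gripper's body (75 mm by 177 mm) begins 78 mm behind the grasp point.
Start: joints at [1.045, 0.087, 1.371, -0, 1.684, -0.103], TCP at [0.226, 0.502, 0.405] pointing down, gripper open.
Joint ranges: [-3.1, 3.1], [-0.76, 2.03], [0.27, 2.55], [-1.08, 4.22], [0.17, 2.65], [-2.57, 2.57]. Speed limits (rad/s): [2.79, 2.79, 3.14, 3.14, 3.14, 3.14].

INTERFACE

Orientations are given as [roll, pitch, yaw] about the fixed x, y, z axes, in that order (R = Rz(yaw) Ry(pitch) Rx(roll)).
In Python, from bench import telemetry, snapshot, ticket, robot gives the robot as it stands.
- The arm moves only by the tool apply_moves, never from a script. Its argument "moves" is a list that holds one entry, the list of rows, each a list of 5 numbers: the shift along the tool's x, y, z in units of 50 mm (1.0 is 50 mm), then the turn about the tool's z in units of 10 degrees (1.0 is 10 degrees), then the closure, from 0 (fully open) to 1 (shut). A call has 1 to 10 rows; each row is the pose to reach, as a shift and turn from the pose commanded when the call began, along the tool's axes at that moment; what a row does not reach only later rows make up. A row lasts 1/8 s, in which the tool goes at most 62.5 mm and 10.7 degrees, less where a joint would pass 70% of its speed; a pose out of reach is approached as far as the arm can. A call with a gripper value outside its range is refused whole. The fingers move at their own pace and stop on an object; the grip force is fixed at half the most. Time passes only in rows, so rows that repeat a pose let the fingers close. It gives the time, the measured TCP pose, the force, the opening and the grip force at its end, in the units of the state.
- telemetry.get_obs(): the state, without advancing time (a new reading comes with each control period).
- snapshot(name): name is "side" or "top" or "wrist"; returns a dict with "image" (400x640x3 uint8, red, green, blue), "fovy" (degrees; the focal length in pixels is half the picture's height over the tangent of half this angle, whatever the lens; pixels are square), "cx", "cy" (the principal point, pixels), "D" ([k1, k2, p1, p2, k3] as OpenCV has them; the pictures are not rectified), "R" (3x3) and "t" (3): a world point X has camera coordinates R X + t. Camera axes: x right, y down, z forward; pixel columns grow to the right and rows downward; lengths in m; the calibration is good to about 2 mm. A picture is of the moment at which its call begins. There is no depth.
- ticket.close_job(): hands the job in; it is judged then, once.
The state is a dict: "time": time; "joint_positions": joint angles; "qvel": joint speeds; "joint_torque": joint torques, N m; "tool_pos": TCP position; "ee_rot": TCP orientation; "wrist_force": force on the tool from outside, world axes, zero at the start; "wrist_torque": the same for the moment, N m; "width": finger opening in m; "finger_force": force on a finger pad.
Only numpy, scipy, OpenCV 4.12 (cv2) and the standard library are available. Lean on these libraries where they do the work, as an engineer would, in place of code of your own. Each camera call takes 0.05 s, during which the arm holds its last target. There are 200 camera calls.

TASK

Load every seasoning pod standing on the worktop into the dispenser: lift the loose dust cap off a bay and lay it in the wooden tray, set the pod in with its wing grip on the line of the two dots, press it fully down on the sprung pad, turn it clockwise until the wing is on the line of the two bars, and let go so that it springs up locked. Any pod may go in any bay. Leave a cap on a bay that gets no pod, and do not disturb the mill, shaker, tin and mug.

Things in the scene. Friction and masses are not known exactly. Their poses are not given: they have to be found in the camera images.
- dispenser: seasoning dispenser, fixed, white housing 124 mm deep (x), 324 mm long (y), flat deck 72 mm above the worktop. Origin: centre of underside; x points from its front (robot's side) to its back, z up. Three bays in a row along y, 100 mm apart: round wells in the deck, 68 mm wide, each with a steel bayonet ring (bore 52 mm, top 3 mm below the deck) over a sprung rubber pad. Three small catch-drawer fronts below (fixed)
- bay_1 (a point): centre of the mouth of the left bay (from the robot) at deck height; axes as the dispenser's. Lugs pass the ring only with the wing on the line of the two black dots: 74 deg (+-9) counter-clockwise from above from x. Pressed fully down, the pod turns 74 deg clockwise until the wing lies along x, on the line of the two black bars (stop 9 deg beyond). Let go there it rises into a notch: locked
- bay_2 (a point): centre of the mouth of the middle bay (from the robot) at deck height; axes as the dispenser's. Lugs pass the ring only with the wing on the line of the two black dots: 74 deg (+-9) counter-clockwise from above from x. Pressed fully down, the pod turns 74 deg clockwise until the wing lies along x, on the line of the two black bars (stop 9 deg beyond). Let go there it rises into a notch: locked
- bay_3 (a point): centre of the mouth of the right bay (from the robot) at deck height; axes as the dispenser's. Lugs pass the ring only with the wing on the line of the two black dots: 74 deg (+-9) counter-clockwise from above from x. Pressed fully down, the pod turns 74 deg clockwise until the wing lies along x, on the line of the two black bars (stop 9 deg beyond). Let go there it rises into a notch: locked
- pad_1 (a joint): how far the sprung pad of bay 1 is down: 0 (its top 8 mm below the deck) to 0.014 m (bottomed); 5 N starts it, 12 N holds it down. Pressed 12 to 14 mm a pod's lugs pass under the ring. A locked pod's underside is 16.5 mm below the deck (pad at about 0.0085); not turned far enough it sits at 18.5 to 22 mm, unlocked, or springs out
- pad_2 (a joint): how far the sprung pad of bay 2 is down: 0 (its top 8 mm below the deck) to 0.014 m (bottomed); 5 N starts it, 12 N holds it down. Pressed 12 to 14 mm a pod's lugs pass under the ring. A locked pod's underside is 16.5 mm below the deck (pad at about 0.0085); not turned far enough it sits at 18.5 to 22 mm, unlocked, or springs out
- pad_3 (a joint): how far the sprung pad of bay 3 is down: 0 (its top 8 mm below the deck) to 0.014 m (bottomed); 5 N starts it, 12 N holds it down. Pressed 12 to 14 mm a pod's lugs pass under the ring. A locked pod's underside is 16.5 mm below the deck (pad at about 0.0085); not turned far enough it sits at 18.5 to 22 mm, unlocked, or springs out
- pod_a: one of the like seasoning pods, 114 mm tall, 0.16 kg, upright; None if absent. Origin: centre of underside. Black weighted foot 48 mm across (z 0 to 27, edge chamfered) with lugs 12 mm wide at z 4 to 10, reaching 31.5 mm from the axis along +x and -x; steel body 58 mm across to z 84; black wing grip z 84 to 114, 50 mm long along x (in line with the lugs), 16 mm thick. A half turn makes no difference
- pod_b: one of the like seasoning pods, 114 mm tall, 0.16 kg, upright; None if absent. Origin: centre of underside. Black weighted foot 48 mm across (z 0 to 27, edge chamfered) with lugs 12 mm wide at z 4 to 10, reaching 31.5 mm from the axis along +x and -x; steel body 58 mm across to z 84; black wing grip z 84 to 114, 50 mm long along x (in line with the lugs), 16 mm thick. A half turn makes no difference
- pod_c: one of the like seasoning pods, 114 mm tall, 0.16 kg, upright; None if absent. Origin: centre of underside. Black weighted foot 48 mm across (z 0 to 27, edge chamfered) with lugs 12 mm wide at z 4 to 10, reaching 31.5 mm from the axis along +x and -x; steel body 58 mm across to z 84; black wing grip z 84 to 114, 50 mm long along x (in line with the lugs), 16 mm thick. A half turn makes no difference
- cap_1: one of three like loose grey dust caps, 70 g. Origin: centre of underside, z up. Plug 62 mm across (z 0 to 2.5), flange 76 mm across (z 2.5 to 9), upright grip fin on top (z 9 to 39), 42 mm long along x, 14 mm thick. It starts on bay 1, flange on the deck, its origin 2.5 mm below deck height, held by nothing
- cap_2: one of three like loose grey dust caps, 70 g. Origin: centre of underside, z up. Plug 62 mm across (z 0 to 2.5), flange 76 mm across (z 2.5 to 9), upright grip fin on top (z 9 to 39), 42 mm long along x, 14 mm thick. It starts on bay 2, flange on the deck, its origin 2.5 mm below deck height, held by nothing
- cap_3: one of three like loose grey dust caps, 70 g. Origin: centre of underside, z up. Plug 62 mm across (z 0 to 2.5), flange 76 mm across (z 2.5 to 9), upright grip fin on top (z 9 to 39), 42 mm long along x, 14 mm thick. It starts on bay 3, flange on the deck, its origin 2.5 mm below deck height, held by nothing
- cap_tray_in (a point): centre of the inner floor (6 mm above the worktop) of a fixed light-wood tray to the left; inside 244 mm long along this point's x axis, 100 mm wide along y, walls 16 mm above the floor; room for three caps in a row, 80 mm apart
- pepper_mill: wooden pepper mill 58 mm across, 150 mm tall, standing behind the work, not to be disturbed. Origin at the centre of its underside
- salt_shaker: salt shaker 44 mm across, 90 mm tall, standing behind the work, not to be disturbed. Origin at the centre of its underside
- tea_tin: square tea tin 64 x 64 x 98 mm, standing behind the work, not to be disturbed. Origin at the centre of its underside
- mug_out: china mug about 130 x 104 x 86 mm, standing behind the work, not to be disturbed. Origin at the centre of its underside

How it is judged:
At the end, for the whole second after the job is handed in: Every pod is locked in a bay: within 5 mm of its axis, underside 13.5 to 18.5 mm below the deck, wing within 0.22 rad of the dispenser's x axis, upright within 0.12 rad. Every cap lies in the tray or on a bay, every bay holds a locked pod or a cap, all at rest (((horizontal distance between pod_a and bay_1 below 0.005 m and z of pod_a in the frame of bay_1 between -0.0185 and -0.0135 m and angle between the x axis of pod_a and the x axis of dispenser, either way round below 0.22 rad and angle between pod_a's own z axis and vertical below 0.12 rad) or (horizontal distance between pod_a and bay_2 below 0.005 m and z of pod_a in the frame of bay_2 between -0.0185 and -0.0135 m and angle between the x axis of pod_a and the x axis of dispenser, either way round below 0.22 rad and angle between pod_a's own z axis and vertical below 0.12 rad) or (horizontal distance between pod_a and bay_3 below 0.005 m and z of pod_a in the frame of bay_3 between -0.0185 and -0.0135 m and angle between the x axis of pod_a and the x axis of dispenser, either way round below 0.22 rad and angle between pod_a's own z axis and vertical below 0.12 rad)) and ((horizontal distance between pod_b and bay_1 below 0.005 m and z of pod_b in the frame of bay_1 between -0.0185 and -0.0135 m and angle between the x axis of pod_b and the x axis of dispenser, either way round below 0.22 rad and angle between pod_b's own z axis and vertical below 0.12 rad) or (horizontal distance between pod_b and bay_2 below 0.005 m and z of pod_b in the frame of bay_2 between -0.0185 and -0.0135 m and angle between the x axis of pod_b and the x axis of dispenser, either way round below 0.22 rad and angle between pod_b's own z axis and vertical below 0.12 rad) or (horizontal distance between pod_b and bay_3 below 0.005 m and z of pod_b in the frame of bay_3 between -0.0185 and -0.0135 m and angle between the x axis of pod_b and the x axis of dispenser, either way round below 0.22 rad and angle between pod_b's own z axis and vertical below 0.12 rad)) and ((horizontal distance between pod_c and bay_1 below 0.005 m and z of pod_c in the frame of bay_1 between -0.0185 and -0.0135 m and angle between the x axis of pod_c and the x axis of dispenser, either way round below 0.22 rad and angle between pod_c's own z axis and vertical below 0.12 rad) or (horizontal distance between pod_c and bay_2 below 0.005 m and z of pod_c in the frame of bay_2 between -0.0185 and -0.0135 m and angle between the x axis of pod_c and the x axis of dispenser, either way round below 0.22 rad and angle between pod_c's own z axis and vertical below 0.12 rad) or (horizontal distance between pod_c and bay_3 below 0.005 m and z of pod_c in the frame of bay_3 between -0.0185 and -0.0135 m and angle between the x axis of pod_c and the x axis of dispenser, either way round below 0.22 rad and angle between pod_c's own z axis and vertical below 0.12 rad)) and ((x of cap_1 in the frame of cap_tray_in between -0.122 and 0.122 m and y of cap_1 in the frame of cap_tray_in between -0.055 and 0.055 m and z of cap_1 in the frame of cap_tray_in below 0.035 m) or (horizontal distance between cap_1 and bay_1 below 0.008 m and z of cap_1 in the frame of bay_1 between -0.006 and 0.002 m and angle between cap_1's own z axis and vertical below 0.1 rad) or (horizontal distance between cap_1 and bay_2 below 0.008 m and z of cap_1 in the frame of bay_2 between -0.006 and 0.002 m and angle between cap_1's own z axis and vertical below 0.1 rad) or (horizontal distance between cap_1 and bay_3 below 0.008 m and z of cap_1 in the frame of bay_3 between -0.006 and 0.002 m and angle between cap_1's own z axis and vertical below 0.1 rad)) and ((x of cap_2 in the frame of cap_tray_in between -0.122 and 0.122 m and y of cap_2 in the frame of cap_tray_in between -0.055 and 0.055 m and z of cap_2 in the frame of cap_tray_in below 0.035 m) or (horizontal distance between cap_2 and bay_1 below 0.008 m and z of cap_2 in the frame of bay_1 between -0.006 and 0.002 m and angle between cap_2's own z axis and vertical below 0.1 rad) or (horizontal distance between cap_2 and bay_2 below 0.008 m and z of cap_2 in the frame of bay_2 between -0.006 and 0.002 m and angle between cap_2's own z axis and vertical below 0.1 rad) or (horizontal distance between cap_2 and bay_3 below 0.008 m and z of cap_2 in the frame of bay_3 between -0.006 and 0.002 m and angle between cap_2's own z axis and vertical below 0.1 rad)) and ((x of cap_3 in the frame of cap_tray_in between -0.122 and 0.122 m and y of cap_3 in the frame of cap_tray_in between -0.055 and 0.055 m and z of cap_3 in the frame of cap_tray_in below 0.035 m) or (horizontal distance between cap_3 and bay_1 below 0.008 m and z of cap_3 in the frame of bay_1 between -0.006 and 0.002 m and angle between cap_3's own z axis and vertical below 0.1 rad) or (horizontal distance between cap_3 and bay_2 below 0.008 m and z of cap_3 in the frame of bay_2 between -0.006 and 0.002 m and angle between cap_3's own z axis and vertical below 0.1 rad) or (horizontal distance between cap_3 and bay_3 below 0.008 m and z of cap_3 in the frame of bay_3 between -0.006 and 0.002 m and angle between cap_3's own z axis and vertical below 0.1 rad)) and ((horizontal distance between cap_1 and bay_1 below 0.008 m and z of cap_1 in the frame of bay_1 between -0.006 and 0.002 m and angle between cap_1's own z axis and vertical below 0.1 rad) or (horizontal distance between cap_2 and bay_1 below 0.008 m and z of cap_2 in the frame of bay_1 between -0.006 and 0.002 m and angle between cap_2's own z axis and vertical below 0.1 rad) or (horizontal distance between cap_3 and bay_1 below 0.008 m and z of cap_3 in the frame of bay_1 between -0.006 and 0.002 m and angle between cap_3's own z axis and vertical below 0.1 rad) or value of joint pad_1 above 0.006 m) and ((horizontal distance between cap_1 and bay_2 below 0.008 m and z of cap_1 in the frame of bay_2 between -0.006 and 0.002 m and angle between cap_1's own z axis and vertical below 0.1 rad) or (horizontal distance between cap_2 and bay_2 below 0.008 m and z of cap_2 in the frame of bay_2 between -0.006 and 0.002 m and angle between cap_2's own z axis and vertical below 0.1 rad) or (horizontal distance between cap_3 and bay_2 below 0.008 m and z of cap_3 in the frame of bay_2 between -0.006 and 0.002 m and angle between cap_3's own z axis and vertical below 0.1 rad) or value of joint pad_2 above 0.006 m) and ((horizontal distance between cap_1 and bay_3 below 0.008 m and z of cap_1 in the frame of bay_3 between -0.006 and 0.002 m and angle between cap_1's own z axis and vertical below 0.1 rad) or (horizontal distance between cap_2 and bay_3 below 0.008 m and z of cap_2 in the frame of bay_3 between -0.006 and 0.002 m and angle between cap_2's own z axis and vertical below 0.1 rad) or (horizontal distance between cap_3 and bay_3 below 0.008 m and z of cap_3 in the frame of bay_3 between -0.006 and 0.002 m and angle between cap_3's own z axis and vertical below 0.1 rad) or value of joint pad_3 above 0.006 m) and linear speed of each of pod_a, pod_b, pod_c, cap_1, cap_2, cap_3 below 0.02 m/s); the robot touches nothing.
It fails at once if the pepper mill is pushed away or knocked over (distance of pepper_mill from where it was at the start of the episode above 0.03 m or angle between pepper_mill's own z axis and vertical above 0.5 rad).
It fails at once if the salt shaker is pushed away or knocked over (distance of salt_shaker from where it was at the start of the episode above 0.03 m or angle between salt_shaker's own z axis and vertical above 0.5 rad).
It fails at once if the tea tin is pushed away or knocked over (distance of tea_tin from where it was at the start of the episode above 0.03 m or angle between tea_tin's own z axis and vertical above 0.5 rad).
It fails at once if the mug is pushed away or knocked over (distance of mug_out from where it was at the start of the episode above 0.03 m or angle between mug_out's own z axis and vertical above 0.5 rad).
Of pod_a, pod_b, pod_c only 2 to 3 are there at a start; the rules pass over those that are not, and their reading is None.
At some moment in a run one of pod_a, pod_b, pod_c may be knocked a few centimetres aside while the robot is not near it.
It also fails if it takes over 210 s, if anything falls off the work surface, if the arm or the gripper's body presses on something with over 40 N, if the wrist force passes 120 N, or if a joint passes its speed limit or range.

## Working session

There is one attempt and no reset: what is moved stays moved. The work goes in short steps, Python scripts to look and compute and a tool call to move; the robot and the scene stay as the last step left them, time stands still between calls to the robot, and variables do not carry over. Pictures are saved under pics/ and viewed, at most 14 in all, crops included, and the job is handed in when it is done.

Besides the shell and the picture viewer there is one more tool, called after "Call:" by a JSON object that holds its "fn" and its "kwargs", one argument or row to a line. apply_moves: Moves the arm, as the interface text tells. Its arguments: {"type":"object","properties":{"moves":{"type":"array","items":{"type":"array","items":{"type":"array","items":{"type":"number"}}}}},"required":["moves"]}

```bash
mkdir -p pics; ls
python3 - <<'E'
from bench import telemetry, snapshot
import cv2
o=telemetry.get_obs()
print({k:o[k] for k in('time','tool_pos','ee_rot','wrist_force','width')})
for n in('top','side'):
    s=snapshot(n); cv2.imwrite(f'pics/{n}0.png',s['image'][:,:,::-1]); print(n,s['fovy'],s['cx'],s['cy'],s['D'],s['R'],s['t'])
E
```

```text
pics
{'time': 0.0, 'tool_pos': array([0.22562193, 0.50146603, 0.40349058]), 'ee_rot': array([-3.13938074e+00, -2.50587474e-04,  2.71877169e+00]), 'wrist_force': array([-0.22874221, -0.16696816,  0.07444169]), 'width': 0.09361623077716613}
top 55.28581350218319 319.78162021256014 194.08009427172328 [0.01915928 0.         0.         0.         0.        ] [[-0.00794012 -0.99993551  0.00811943]
 [-0.99148239  0.00681689 -0.13006232]
 [ 0.12999858 -0.00908298 -0.99147258]] [0.00192775 0.52155788 1.35883963]
side 49.29282014915543 322.10103745708903 200.60818570452153 [-0.12175871  0.          0.          0.          0.        ] [[ 0.86425049 -0.50303605 -0.00508216]
 [-0.30401381 -0.5142143  -0.80197211]
 [ 0.40080756  0.69464983 -0.59733986]] [-0.46412892  0.2044893   1.23254993]
```

View pics/top0.png

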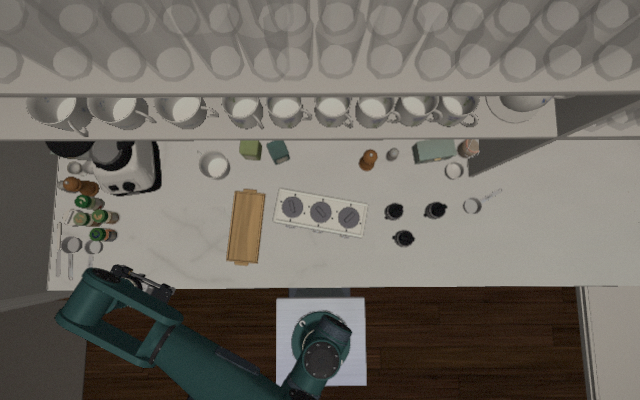

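View pics/side0.png

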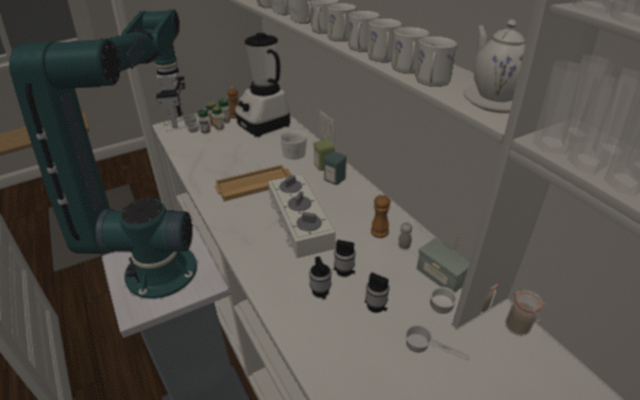

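Both views show three pods, at about (394,211), (404,238) and (436,210) in the top view. The dispenser caps are at (291,206), (320,211) and (349,217), and the tray is around (246,227). I'll enlarge the work area next.

Run:
```python
import cv2
i=cv2.imread('pics/top0.png')[180:270,220:460]
j=cv2.resize(i[:, :150],None,fx=5.3,fy=5.3,interpolation=cv2.INTER_CUBIC)
cv2.imwrite('pics/c1.png',cv2.convertScaleAbs(j,alpha=1.4))
j=cv2.resize(i[:, 150:],None,fx=6,fy=6,interpolation=cv2.INTER_CUBIC)
cv2.imwrite('pics/c2.png',cv2.convertScaleAbs(j,alpha=2.0,beta=20))
```

```text
(no output)
```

View pics/c1.png

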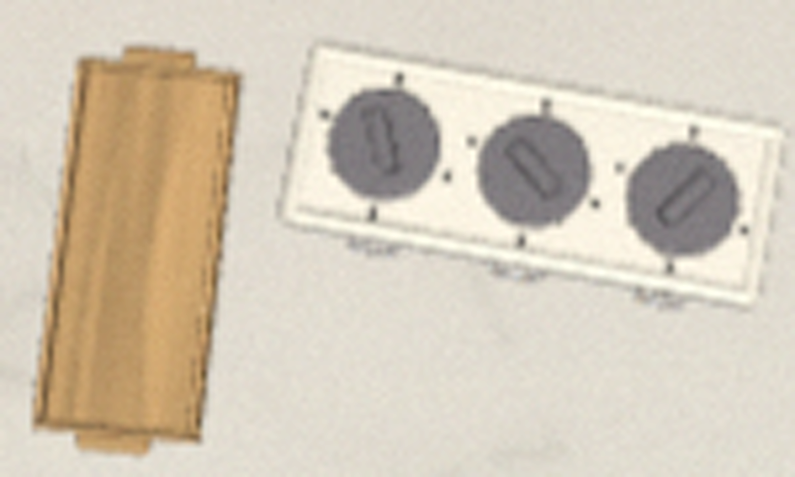

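View pics/c2.png

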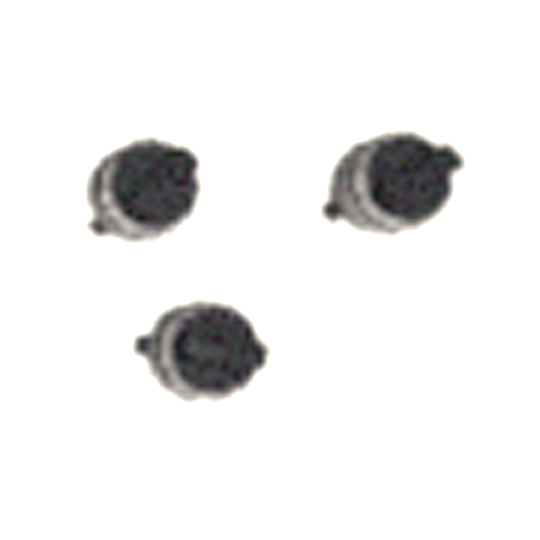

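The crops give bay marks on the deck: bar-pair centres at crop (386,145), (533,173) and (682,199). The tray corners are (82,58), (240,72), (200,440) and (36,430). The pods are near crop (150,190), (210,348) and (400,182). I'll convert these to world coordinates and then refine with the wrist camera.

```bash
cat > h.py <<'E'
import numpy as np, cv2
from bench import telemetry, snapshot
def K(s):
    f=200/np.tan(np.radians(s['fovy'])/2); return np.array([[f,0,s['cx']],[0,f,s['cy']],[0,0,1]])
def unp(s,px,z):
    p=cv2.undistortPoints(np.array(px,float).reshape(-1,1,2),K(s),np.array(s['D'])).reshape(-1,2)
    d=np.c_[p,np.ones(len(p))]@s['R']; c=-s['R'].T@s['t']
    return c[:2]+(d*((z-c[2])/d[:,2])[:,None])[:,:2]
def prj(s,X):
    return cv2.projectPoints(np.array(X,float).reshape(-1,3),cv2.Rodrigues(np.array(s['R']))[0],np.array(s['t']),K(s),np.array(s['D']))[0].reshape(-1,2)
def obs(): return telemetry.get_obs()
def plan(pose,*tg):
    """pose, targets: (x,y,z,yawdeg of tool x axis, tool down); prints units from first pose for each target chained"""
    for t in tg:
        a=np.radians(pose[3]); dx,dy=t[0]-pose[0],t[1]-pose[1]
        # tool down: x=(c,s,0), y=(s,-c,0), z=-z
        u=[np.cos(a)*dx+np.sin(a)*dy, np.sin(a)*dx-np.cos(a)*dy, pose[2]-t[2]]
        dyaw=(pose[3]-t[3]+180)%360-180
        print('to',np.round(t,4),'->',np.round(np.array(u)/.05,3),'turn',round(dyaw/10,2)); pose=t
def cur():
    o=obs(); return (*o['tool_pos'],np.degrees(o['ee_rot'][2]))
def shot(n,f):
    s=snapshot(n); cv2.imwrite(f'pics/{f}.png',s['image'][:,:,::-1]); np.save(f'pics/{f}.npy',s,allow_pickle=True); return s
E
python3 - <<'E'
from h import *
s=snapshot('top')
C1=lambda L:np.array(L)/5.3+[219.6,179.6]
C2=lambda L:np.array(L)/6+[369.6,179.6]
b=unp(s,C1([[399,77],[373,214],[325,115],[448,177],[546,106],[521,241],[472,141],[595,203],[694,131],[670,267],[620,168],[744,230]]),.072)
for k in range(3): print('bay',b[4*k:4*k+4].mean(0),np.degrees(np.arctan2(*(b[4*k]-b[4*k+1])[::-1])))
print('rowdir',np.degrees(np.arctan2(*(b[0:4].mean(0)-b[8:].mean(0))[::-1]))-90)
t=unp(s,C1([[82,58],[240,72],[200,440],[36,430]]),.022);print('tray',t.mean(0),t)
f=unp(s,C1([[372,110],[391,172],[513,147],[554,194],[708,176],[665,219]]),.1085)
for k in range(3): print('fin',f[2*k:2*k+2].mean(0),np.degrees(np.arctan2(*(f[2*k]-f[2*k+1])[::-1])))
print('pods',unp(s,C2([[155,185],[215,348],[410,178]]),.084)); print(cur())
print(s['R'].T@-s['t'])
w=shot('wrist','w0'); print(w['fovy'],-w['R'].T@w['t']);print(w['R'])
E
```

```text
bay [0.47102695 0.09515149] -10.628411811226677
bay [ 0.45228789 -0.00274895] -10.932289621690499
bay [ 0.43410305 -0.10125921] -11.009045830025808
rowdir -10.646959202623279
tray [0.4068838  0.26679021] [[0.53838197 0.3090544 ]
 [0.5278432  0.1996679 ]
 [0.27679033 0.22386251]
 [0.2845197  0.33457605]]
fin [0.47051275 0.09593571] 17.011086148203365
fin [ 0.45061438 -0.00239224] 40.589512067109005
fin [ 0.43240912 -0.10118357] -45.71857636392653
pods [[ 0.45548191 -0.26572444]
 [ 0.36083962 -0.29714512]
 [ 0.45856291 -0.41456227]]
(np.float64(0.22563266786087893), np.float64(0.5015008323329665), np.float64(0.40378469609959067), np.float64(155.77699387364999))
[0.34048353 0.01071454 1.41507161]
70.7494362597004 [0.15703145 0.53173095 0.38312264]
[[ 0.41051414  0.91185233 -0.00186344]
 [ 0.88027532 -0.39576343  0.26169956]
 [ 0.23789387 -0.10907171 -0.96514759]]
```

Run:
```python
from h import *
plan(cur(),(.40,-.02,.45,90))
```

```text
to [ 4.0e-01 -2.0e-02  4.5e-01  9.0e+01] -> [-7.46  -8.081 -0.921] turn 6.58
```

Call:
{"fn": "apply_moves", "kwargs": {
  "moves": [
    [[-0.7,-0.8,-0.1,0.65,0.4],[-1.4,-1.6,-0.2,1.3,0.4],[-2.2,-2.4,-0.3,2.0,0.4],[-3.0,-3.2,-0.4,2.6,0.4],[-3.7,-4.0,-0.5,3.3,0.4],[-4.5,-4.8,-0.6,3.9,0.4],[-5.2,-5.6,-0.7,4.6,0.4],[-6.0,-6.5,-0.8,5.3,0.4],[-6.7,-7.3,-0.9,5.9,0.4],[-7.46,-8.08,-0.92,6.58,0.4]]
  ]
}}

```text
time: 1.45
tool_pos: [0.4, -0.0217, 0.4512]
ee_rot: [3.14, -0.0, 1.566]
wrist_force: [0.5, -0.3, -0.9]
width: 0.0561
finger_force: 0.0
```

Call:
{"fn": "apply_moves", "kwargs": {
  "moves": [
    [[0,0,0,0,0.4],[0,0,0,0,0.4]]
  ]
}}

```text
time: 1.7
tool_pos: [0.3999, -0.0197, 0.4504]
ee_rot: [-3.141, -0.001, 1.571]
wrist_force: [0.1, 0.3, 0.7]
width: 0.0565
finger_force: 0.0
```

Run:
```python
from h import *
print(cur()); s=shot('wrist','w1')
cv2.imwrite('pics/w1.png',cv2.convertScaleAbs(cv2.resize(s['image'][:,:,::-1],(800,500),interpolation=cv2.INTER_CUBIC),alpha=1.3))
print(prj(s,[[0.471,.0952,.072],[.4523,-.0027,.072],[.4341,-.1013,.072]]))
```

```text
(np.float64(0.3999223690221073), np.float64(-0.01974138254990807), np.float64(0.4504486328572421), np.float64(89.98926301145706))
[[381.52963717  87.06658735]
 [362.71888156 168.84796476]
 [346.78283155 240.23465598]]
```

View pics/w1.png

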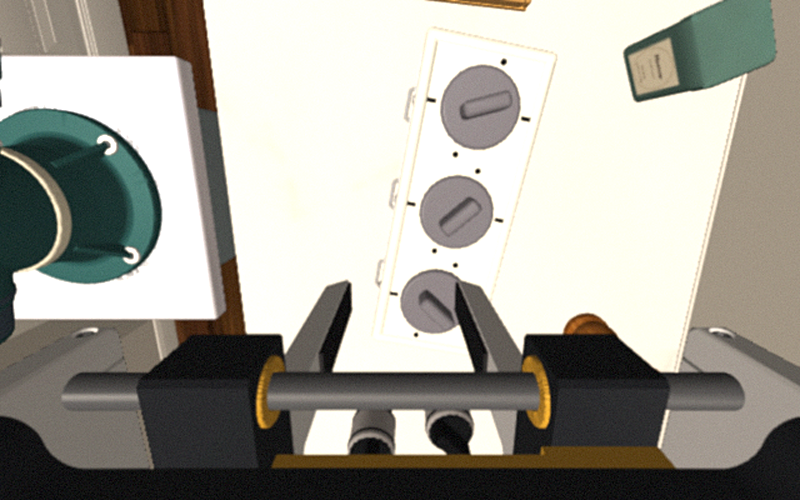

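The wrist view shows all three caps. Bay 1 bars are at (431,100) and (526,119), with dots at (503,62) and (455,154). Bay 2 bars are at (410,204) and (499,221), with dots at (478,170) and (434,251). Bay 3 dots are at (455,265) and (416,335).

Run:
```python
from h import *
s=np.load('pics/w1.npy',allow_pickle=True).item()
V=lambda L:np.array(L)/1.25-.1
an=lambda d:np.degrees(np.arctan2(d[1],d[0]))
m=unp(s,V([[431,100],[526,119],[503,62],[455,154],[410,204],[499,221],[478,170],[434,251],[455,265],[416,335]]),.072)
for i in range(0,10,2): print(m[i:i+2].mean(0),an(m[i+1]-m[i]))
cv2.imwrite('pics/c3.png',cv2.resize(s['image'][45:275,310:430,::-1],None,fx=2.6,fy=2.6,interpolation=cv2.INTER_CUBIC))
```

```text
[0.47270881 0.09465125] -10.549054050479974
[0.47214931 0.0947182 ] -116.65110970535622
[ 0.45363516 -0.0041164 ] -10.86216738333857
[ 0.45417027 -0.00326373] -116.59156413597476
[ 0.4355985 -0.1019539] -116.24397148796075
```

View pics/c3.png

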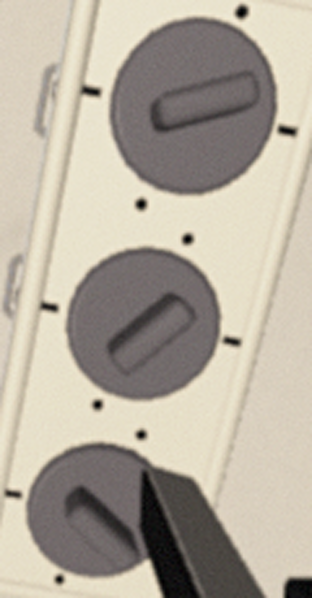

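Run:
```python
from h import *
s=np.load('pics/w1.npy',allow_pickle=True).item()
V=lambda L:np.array(L)/2.6+[309.7,44.7]
an=lambda d:np.degrees(np.arctan2(d[1],d[0]))
m=unp(s,V([[155,115],[258,90],[112,358],[188,305],[72,500],[130,555]]),.1)
for i in range(0,6,2): print(m[i:i+2].mean(0),an(m[i+1]-m[i]))
```

```text
[0.4735055  0.09504103] 12.87322769611888
[ 0.45374927 -0.00229056] 35.960128200922945
[ 0.43407858 -0.09930875] -45.19023308061934
```

Run:
```python
from h import *
a=14.5;b=37.5;c=-45
p=cur(); 
plan(p,(.472,.0949,.33,a),(.472,.0949,.2805,a),(.472,.0949,.36,a),(.4866,.2592,.36,a),(.4866,.2592,.218,a),(.4866,.2592,.33,a),
(.4535,-.0035,.33,b),(.4535,-.0035,.2805,b),(.4535,-.0035,.36,b),(.407,.267,.36,b),(.407,.267,.218,b),(.407,.267,.33,b),
(.435,-.1017,.33,c),(.435,-.1017,.2805,c),(.435,-.1017,.36,c),(.327,.2748,.36,c),(.327,.2748,.218,c),(.327,.2748,.36,c))
```

```text
to [ 0.472   0.0949  0.33   14.5   ] -> [2.279 1.447 2.411] turn 7.56
to [ 0.472   0.0949  0.2805 14.5   ] -> [0.   0.   0.99] turn 0.0
to [ 0.472   0.0949  0.36   14.5   ] -> [ 0.    0.   -1.59] turn 0.0
to [ 0.4866  0.2592  0.36   14.5   ] -> [ 1.105 -3.108  0.   ] turn 0.0
to [ 0.4866  0.2592  0.218  14.5   ] -> [0.   0.   2.84] turn 0.0
to [ 0.4866  0.2592  0.33   14.5   ] -> [ 0.    0.   -2.24] turn 0.0
to [ 4.535e-01 -3.500e-03  3.300e-01  3.750e+01] -> [-1.956  4.921  0.   ] turn -2.3
to [ 4.535e-01 -3.500e-03  2.805e-01  3.750e+01] -> [0.   0.   0.99] turn 0.0
to [ 4.535e-01 -3.500e-03  3.600e-01  3.750e+01] -> [ 0.    0.   -1.59] turn 0.0
to [ 0.407  0.267  0.36  37.5  ] -> [ 2.556 -4.858  0.   ] turn 0.0
to [ 0.407  0.267  0.218 37.5  ] -> [0.   0.   2.84] turn 0.0
to [ 0.407  0.267  0.33  37.5  ] -> [ 0.    0.   -2.24] turn 0.0
to [  0.435   -0.1017   0.33   -45.    ] -> [-4.045  6.191  0.   ] turn 8.25
to [  0.435   -0.1017   0.2805 -45.    ] -> [ 0.   -0.    0.99] turn 0.0
to [  0.435   -0.1017   0.36   -45.    ] -> [ 0.   -0.   -1.59] turn 0.0
to [  0.327    0.2748   0.36   -45.    ] -> [-6.852 -3.797  0.   ] turn 0.0
to [  0.327    0.2748   0.218  -45.    ] -> [ 0.   -0.    2.84] turn 0.0
to [  0.327    0.2748   0.36   -45.    ] -> [ 0.   -0.   -2.84] turn 0.0
```

Call:
{"fn": "apply_moves", "kwargs": {
  "moves": [
    [[0.4,0.2,0.4,1.0,0.4],[0.8,0.5,0.8,2.0,0.4],[1.2,0.75,1.2,3.0,0.4],[1.6,1.0,1.6,4.0,0.4],[2.0,1.25,2.0,5.0,0.4],[2.28,1.45,2.41,6.0,0.4],[2.28,1.45,2.41,7.0,0.4],[2.28,1.45,2.41,7.56,0.4],[2.28,1.45,2.41,7.56,0.4]]
  ]
}}

```text
time: 2.88
tool_pos: [0.472, 0.0958, 0.3303]
ee_rot: [-3.141, -0.0, 0.256]
wrist_force: [-0.2, -0.6, 0.1]
width: 0.0564
finger_force: 0.0
```

Call:
{"fn": "apply_moves", "kwargs": {
  "moves": [
    [[0,0,0.4,0,0.4],[0,0,0.8,0,0.4],[0,0,0.99,0,0.4],[0,0,0.99,0,0.4],[0,0,0.99,0,1],[0,0,0.99,0,1],[0,0,0.99,0,1],[0,0,0.99,0,1]]
  ]
}}

```text
time: 3.88
tool_pos: [0.4727, 0.094, 0.2809]
ee_rot: [-3.142, -0.001, 0.251]
wrist_force: [-0.0, 0.2, -0.5]
width: 0.0201
finger_force: 0.0
```

Call:
{"fn": "apply_moves", "kwargs": {
  "moves": [
    [[0,0,0,0,1],[0,0,0,0,1],[0,0,0,0,1],[0,0,-0.4,0,1],[0,0,-0.9,0,1],[0,0,-1.4,0,1],[0,0,-1.59,0,1]]
  ]
}}

```text
time: 4.75
tool_pos: [0.4729, 0.094, 0.3615]
ee_rot: [3.141, -0.002, 0.251]
wrist_force: [0.1, -0.0, -0.7]
width: 0.0137
finger_force: 30.0
```

Call:
{"fn": "apply_moves", "kwargs": {
  "moves": [
    [[0.3,-0.8,0,0,1],[0.6,-1.6,0,0,1],[0.9,-2.4,0,0,1],[1.1,-3.11,0,0,1],[1.1,-3.11,0.8,0,1],[1.1,-3.11,1.6,0,1],[1.1,-3.11,2.2,0,1],[1.1,-3.11,2.6,0,1],[1.1,-3.11,2.84,0,1],[1.1,-3.11,2.84,0,1]]
  ]
}}

```text
time: 6.0
tool_pos: [0.4873, 0.2583, 0.2179]
ee_rot: [3.141, 0.001, 0.251]
wrist_force: [0.5, -0.0, -1.1]
width: 0.0141
finger_force: 30.0
```

Call:
{"fn": "apply_moves", "kwargs": {
  "moves": [
    [[0,0,0,0,0.57],[0,0,0,0,0.57],[0,0,0,0,0.57],[0,0,0,0,0.57],[0,0,-0.8,0,0.57],[0,0,-1.6,0,0.57],[0,0,-2.24,0,0.57]]
  ]
}}

```text
time: 6.88
tool_pos: [0.4873, 0.2584, 0.3321]
ee_rot: [-3.141, -0.002, 0.251]
wrist_force: [0.7, 1.0, -0.4]
width: 0.0407
finger_force: 0.0
```

Run:
```python
from h import *
print(cur())
s=shot('top','t1')
cv2.imwrite('pics/t1c.png',cv2.convertScaleAbs(cv2.resize(s['image'][170:290,210:460,::-1],None,fx=3.2,fy=3.2,interpolation=cv2.INTER_CUBIC),alpha=1.4))
```

```text
(np.float64(0.48733495184791864), np.float64(0.2583795353607837), np.float64(0.3320829053201401), np.float64(14.375688950864843))
```

View pics/t1c.png

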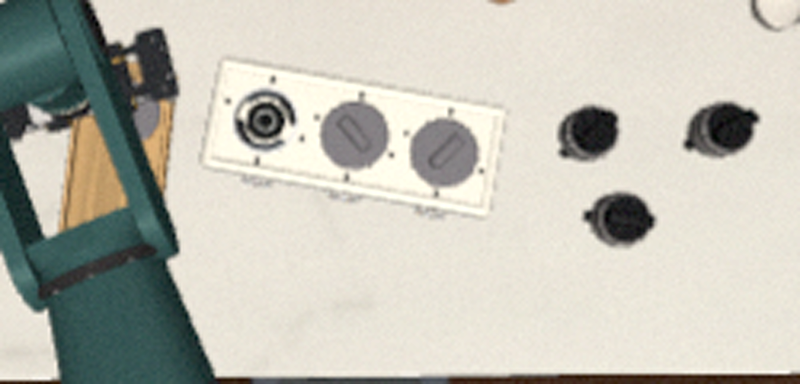

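Bay 1's ring is now bare at (265,120), and cap 1 lies in the tray. On to cap 2.

Run:
```python
from h import *
b=37.5;c=135
plan(cur(),(.4535,-.0035,.33,b),(.4535,-.0035,.2805,b),(.4535,-.0035,.36,b),(.407,.267,.36,b),(.407,.267,.218,b),(.407,.267,.33,b),
(.435,-.1017,.33,c),(.435,-.1017,.2805,c),(.435,-.1017,.36,c),(.327,.2748,.36,c),(.327,.2748,.218,c),(.327,.2748,.36,c),(.36,-.22,.45,90))
```

```text
to [ 4.535e-01 -3.500e-03  3.300e-01  3.750e+01] -> [-1.974  4.909  0.143] turn -2.31
to [ 4.535e-01 -3.500e-03  2.805e-01  3.750e+01] -> [0.   0.   0.99] turn 0.0
to [ 4.535e-01 -3.500e-03  3.600e-01  3.750e+01] -> [ 0.    0.   -1.59] turn 0.0
to [ 0.407  0.267  0.36  37.5  ] -> [ 2.556 -4.858  0.   ] turn 0.0
to [ 0.407  0.267  0.218 37.5  ] -> [0.   0.   2.84] turn 0.0
to [ 0.407  0.267  0.33  37.5  ] -> [ 0.    0.   -2.24] turn 0.0
to [ 4.350e-01 -1.017e-01  3.300e-01  1.350e+02] -> [-4.045  6.191  0.   ] turn -9.75
to [ 4.350e-01 -1.017e-01  2.805e-01  1.350e+02] -> [0.   0.   0.99] turn 0.0
to [ 4.350e-01 -1.017e-01  3.600e-01  1.350e+02] -> [ 0.    0.   -1.59] turn 0.0
to [  0.327    0.2748   0.36   135.    ] -> [6.852 3.797 0.   ] turn 0.0
to [  0.327    0.2748   0.218  135.    ] -> [0.   0.   2.84] turn 0.0
to [  0.327    0.2748   0.36   135.    ] -> [ 0.    0.   -2.84] turn 0.0
to [ 0.36 -0.22  0.45 90.  ] -> [-7.464 -6.531 -1.8  ] turn 4.5
```

Call:
{"fn": "apply_moves", "kwargs": {
  "moves": [
    [[-0.3,0.8,0,-0.4,0.5],[-0.65,1.6,0,-0.8,0.5],[-1.0,2.4,0,-1.2,0.5],[-1.3,3.2,0,-1.6,0.5],[-1.6,4.0,0,-2.0,0.5],[-1.97,4.91,0,-2.31,0.5],[-1.97,4.91,0.1,-2.31,0.5],[-1.97,4.91,0.6,-2.31,0.5],[-1.97,4.91,1.13,-2.31,0.5],[-1.97,4.91,1.13,-2.31,0.5]]
  ]
}}

```text
time: 8.18
tool_pos: [0.4531, -0.003, 0.2778]
ee_rot: [3.14, -0.001, 0.655]
wrist_force: [-8.4, -0.1, 21.0]
width: 0.0472
finger_force: 10.6
```

Call:
{"fn": "apply_moves", "kwargs": {
  "moves": [
    [[0,0,0,0,1],[0,0,0,0,1],[0,0,0,0,1],[0,0,0,0,1],[0,0,0,0,1],[0,0,0,0,1],[0,0,-0.4,0,1],[0,0,-0.9,0,1],[0,0,-1.4,0,1],[0,0,-1.59,0,1]]
  ]
}}

```text
time: 9.43
tool_pos: [0.4531, -0.0029, 0.3539]
ee_rot: [3.141, -0.002, 0.655]
wrist_force: [0.1, 0.5, -0.5]
width: 0.0138
finger_force: 42.2
```

Call:
{"fn": "apply_moves", "kwargs": {
  "moves": [
    [[0.4,-0.8,0,0,1],[0.8,-1.6,0,0,1],[1.2,-2.4,0,0,1],[1.6,-3.1,0,0,1],[2.0,-3.9,0,0,1],[2.56,-4.86,0,0,1],[2.56,-4.86,0,0,1],[2.56,-4.86,0.8,0,1],[2.56,-4.86,1.6,0,1],[2.56,-4.86,2.2,0,1]]
  ]
}}

```text
time: 10.68
tool_pos: [0.4058, 0.2658, 0.2403]
ee_rot: [-3.141, 0.004, 0.653]
wrist_force: [-1.1, 0.9, -1.0]
width: 0.0139
finger_force: 40.4
```

Call:
{"fn": "apply_moves", "kwargs": {
  "moves": [
    [[0,0,0.4,0,1],[0,0,0.64,0,1],[0,0,0.64,0,1],[0,0,0.64,0,0.57],[0,0,0.64,0,0.57],[0,0,0.64,0,0.57],[0,0,0.64,0,0.57],[0,0,-0.2,0,0.57],[0,0,-1.0,0,0.57],[0,0,-1.6,0,0.57]]
  ]
}}

```text
time: 11.92
tool_pos: [0.4068, 0.2663, 0.325]
ee_rot: [3.141, -0.002, 0.653]
wrist_force: [0.6, 0.1, -0.4]
width: 0.0403
finger_force: 0.0
```

Run:
```python
from h import *
c=135
plan(cur(),(.435,-.1017,.33,c),(.435,-.1017,.2805,c),(.435,-.1017,.36,c),(.327,.2748,.36,c),(.327,.2748,.218,c))
```

```text
to [ 4.350e-01 -1.017e-01  3.300e-01  1.350e+02] -> [-4.024  6.187 -0.099] turn -9.76
to [ 4.350e-01 -1.017e-01  2.805e-01  1.350e+02] -> [0.   0.   0.99] turn 0.0
to [ 4.350e-01 -1.017e-01  3.600e-01  1.350e+02] -> [ 0.    0.   -1.59] turn 0.0
to [  0.327    0.2748   0.36   135.    ] -> [6.852 3.797 0.   ] turn 0.0
to [  0.327    0.2748   0.218  135.    ] -> [0.   0.   2.84] turn 0.0
```

Call:
{"fn": "apply_moves", "kwargs": {
  "moves": [
    [[-0.4,0.6,-0.15,-1.0,0.5],[-0.8,1.2,-0.15,-2.0,0.5],[-1.2,1.8,-0.15,-3.0,0.5],[-1.6,2.5,-0.15,-4.0,0.5],[-2.0,3.1,-0.15,-5.0,0.5],[-2.4,3.7,-0.15,-6.0,0.5],[-2.8,4.3,-0.15,-7.0,0.5],[-3.2,4.9,-0.15,-8.0,0.5],[-3.6,5.6,-0.15,-9.0,0.5],[-4.02,6.19,-0.15,-9.76,0.5]]
  ]
}}

```text
time: 13.18
tool_pos: [0.435, -0.1029, 0.3306]
ee_rot: [-3.141, 0.0, 2.361]
wrist_force: [0.4, -0.2, 0.2]
width: 0.0466
finger_force: 0.0
```

Call:
{"fn": "apply_moves", "kwargs": {
  "moves": [
    [[0,0,0,0,0.5],[0,0,0,0,0.5],[0,0,0,0,0.5]]
  ]
}}

```text
time: 13.55
tool_pos: [0.4352, -0.1003, 0.3306]
ee_rot: [3.141, -0.0, 2.358]
wrist_force: [-0.7, -0.2, 0.2]
width: 0.0468
finger_force: 0.0
```

Run:
```python
from h import *
c=135
plan(cur(),(.435,-.1017,.33,c))
```

```text
to [ 4.350e-01 -1.017e-01  3.300e-01  1.350e+02] -> [-0.016 -0.023  0.012] turn 0.01
```

Call:
{"fn": "apply_moves", "kwargs": {
  "moves": [
    [[0,0,0.4,0,0.5],[0,0,0.8,0,0.5],[0,0,0.97,0,0.5],[0,0,0.97,0,1],[0,0,0.97,0,1],[0,0,0.97,0,1],[0,0,0.97,0,1],[0,0,0.97,0,1],[0,0,0.97,0,1],[0,0,0.97,0,1]]
  ]
}}

```text
time: 14.8
tool_pos: [0.4355, -0.1012, 0.2828]
ee_rot: [3.141, 0.001, 2.357]
wrist_force: [-0.4, -0.3, 5.5]
width: 0.0138
finger_force: 30.0
```

Call:
{"fn": "apply_moves", "kwargs": {
  "moves": [
    [[0,0,-0.4,0,1],[0,0,-0.8,0,1],[0,0,-1.2,0,1],[0,0,-1.59,0,1],[0.8,0.45,-1.59,0,1],[1.6,0.9,-1.59,0,1],[2.4,1.35,-1.59,0,1],[3.2,1.8,-1.59,0,1],[4.0,2.2,-1.59,0,1],[4.8,2.65,-1.59,0,1]]
  ]
}}

```text
time: 16.05
tool_pos: [0.3581, 0.1634, 0.3609]
ee_rot: [-3.141, -0.001, 2.357]
wrist_force: [0.2, -0.7, -1.7]
width: 0.0139
finger_force: 30.0
```

Call:
{"fn": "apply_moves", "kwargs": {
  "moves": [
    [[0.8,0.45,0,0,1],[1.6,0.9,0,0,1],[2.05,1.15,0,0,1],[2.05,1.15,0,0,1],[2.05,1.15,0.8,0,1],[2.05,1.15,1.6,0,1],[2.05,1.15,2.4,0,1],[2.05,1.15,2.4,0,1],[2.05,1.15,2.4,0,1],[2.05,1.15,2.4,0,1]]
  ]
}}

```text
time: 17.3
tool_pos: [0.3279, 0.2755, 0.2439]
ee_rot: [3.137, 0.001, 2.357]
wrist_force: [0.1, -0.6, -0.6]
width: 0.014
finger_force: 30.0
```

Run:
```python
from h import *
plan(cur(),(.327,.2748,.218,135))
```

```text
to [  0.327    0.2748   0.218  135.    ] -> [ 0.002 -0.023  0.518] turn 0.01
```

Call:
{"fn": "apply_moves", "kwargs": {
  "moves": [
    [[0,0,0.47,0,1],[0,0,0.47,0,1],[0,0,0.47,0,0.57],[0,0,0.47,0,0.57],[0,0,0.47,0,0.57],[0,0,0.47,0,0.57],[0,0,-0.3,0,0.57],[0,0,-1.2,0,0.5],[0,0,-2.2,0,0.5],[0,0,-3.2,0,0.5]]
  ]
}}

```text
time: 18.55
tool_pos: [0.3268, 0.2751, 0.4032]
ee_rot: [3.142, -0.0, 2.358]
wrist_force: [0.3, 0.5, 0.1]
width: 0.0469
finger_force: 0.0
```

Run:
```python
from h import *
plan(cur(),(.42,-.40,.45,90))
```

```text
to [ 0.42 -0.4   0.45 90.  ] -> [-10.855  -8.244  -0.936] turn 4.51
```

Call:
{"fn": "apply_moves", "kwargs": {
  "moves": [
    [[-0.9,-0.7,-0.1,0,0.5],[-1.8,-1.4,-0.2,0,0.5],[-2.7,-2.1,-0.4,0,0.5],[-3.6,-2.8,-0.6,0,0.5],[-4.5,-3.5,-0.8,0,0.5],[-5.4,-4.2,-0.94,0,0.5],[-6.3,-4.9,-0.94,0,0.5],[-7.2,-5.5,-0.94,0,0.5],[-8.0,-6.1,-0.94,0,0.5],[-8.8,-6.7,-0.94,0,0.5]]
  ]
}}

```text
time: 19.8
tool_pos: [0.4019, -0.2744, 0.4486]
ee_rot: [3.141, -0.0, 2.357]
wrist_force: [1.0, 0.2, 0.2]
width: 0.0469
finger_force: 0.0
```

Call:
{"fn": "apply_moves", "kwargs": {
  "moves": [
    [[-0.7,-0.5,0,0.9,0.5],[-1.4,-1.0,0,1.8,0.5],[-2.05,-1.54,0,2.7,0.5],[-2.05,-1.54,0,3.6,0.5],[-2.05,-1.54,0,4.5,0.5],[-2.05,-1.54,0,4.5,0.5],[-2.05,-1.54,0,4.5,0.5],[-2.05,-1.54,0,4.5,0.5]]
  ]
}}

```text
time: 20.8
tool_pos: [0.4202, -0.3993, 0.4487]
ee_rot: [3.142, 0.0, 1.574]
wrist_force: [-0.3, -0.4, 0.5]
width: 0.0467
finger_force: 0.0
```

Run:
```python
from h import *
print(cur()); s=shot('wrist','w2')
cv2.imwrite('pics/w2.png',cv2.convertScaleAbs(cv2.resize(s['image'][:300,150:550,::-1],(800,600),interpolation=cv2.INTER_CUBIC),alpha=1.3))
t=shot('top','t2')
a=cv2.imread('pics/t1.png'); d=cv2.absdiff(t['image'][:,:,::-1],a);
```

```text
(np.float64(0.42020192914376353), np.float64(-0.39934856478852165), np.float64(0.4487336485645722), np.float64(90.15825430724674))
```

View pics/w2.png

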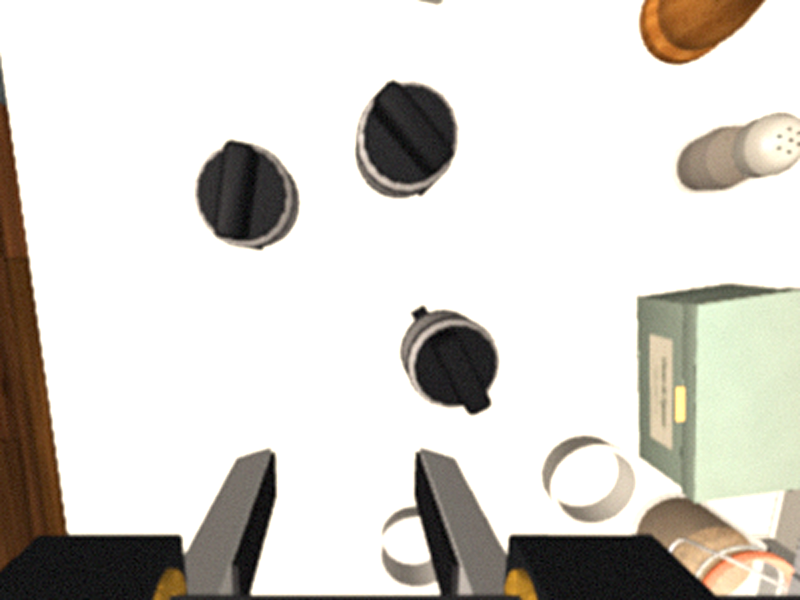

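Run:
```python
from h import *
s=np.load('pics/w2.npy',allow_pickle=True).item(); im=s['image'][:,:,::-1]
V=lambda L:np.array(L)/2+[149.75,-.25]
tiles=[]
for c in ([410,133],[245,193],[454,359]):
    x,y=(V([c])[0]-32).astype(int); print(x,y)
    t=im[y:y+64,x:x+64].astype(float); t=255*(np.clip(t/120,0,1))**.6
    tiles.append(cv2.resize(t.astype(np.uint8),(266,266),interpolation=cv2.INTER_CUBIC))
cv2.imwrite('pics/c4.png',np.hstack(tiles))
```

```text
322 34
240 64
344 147
```

View pics/c4.png

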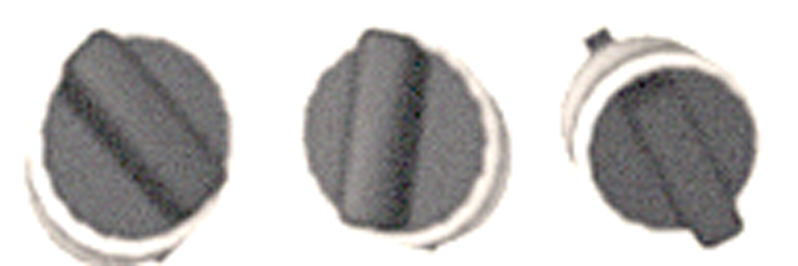

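The three wings and lids are clear. Lid centres in the tiles are (138,139), (396,137) and (673,149), with the wing edges as noted.

```bash
cat > pods.py <<'E'
from h import *
an=lambda d:np.degrees(np.arctan2(d[1],d[0]))
def tile(s,off,k,c,edges,tops):
    T=lambda L:(np.array(L,float)-[266*k,0])/4.156+np.array(off)-.38
    print('pod',np.round(unp(s,T([c]),.084)[0],4),[round(an(np.diff(unp(s,T(e),.114),axis=0)[0]),1) for e in edges],'wingtop mid',np.round(unp(s,T(tops),.114).mean(0),4))
E
python3 - <<'E'
from pods import *
s=np.load('pics/w2.npy',allow_pickle=True).item()
tile(s,(322,34),0,[138,139],[[[135,45],[220,152]],[[68,88],[180,212]]],[[82,53],[205,180]])
tile(s,(240,64),1,[396,137],[[[343,215],[362,40]],[[405,225],[418,55]]],[[388,35],[364,222]])
tile(s,(344,147),2,[673,149],[[[630,105],[692,235]],[[690,100],[740,210]]],[[648,88],[718,240]])
print(unp(s,np.array([[65,40.]])/4.156+[344-.4,147-.4],.007))
plan(cur(),(.4555,-.2665,.36,-46),(.4,-.3,.33,82))
E
```

```text
pod [ 0.4573 -0.2651] [np.float64(-47.5), np.float64(-44.6)] wingtop mid [ 0.4555 -0.2654]
pod [ 0.3616 -0.2967] [np.float64(80.3), np.float64(83.0)] wingtop mid [ 0.3617 -0.2975]
pod [ 0.49   -0.3973] [np.float64(-62.7), np.float64(-63.0)] wingtop mid [ 0.4871 -0.3956]
[[ 0.47617075 -0.37383001]]
to [  0.4555  -0.2665   0.36   -46.    ] -> [2.656 0.712 1.775] turn 13.61
to [ 0.4  -0.3   0.33 82.  ] -> [-0.289  1.264  0.6  ] turn -12.8
```

Pod 3 has shifted to (0.489, -0.397), so it was knocked; the new pose is measured. I'm picking up pod 1 first and loading it into bay 1.

Run:
```python
from h import *
plan(cur(),(.4565,-.2653,.34,134))
```

```text
to [  0.4565  -0.2653   0.34   134.    ] -> [2.68  0.732 2.175] turn -4.39
```

Call:
{"fn": "apply_moves", "kwargs": {
  "moves": [
    [[0.8,0.2,0.5,-0.9,0.45],[1.6,0.4,1.0,-1.8,0.45],[2.4,0.6,1.5,-2.7,0.45],[2.68,0.73,2.0,-3.6,0.45],[2.68,0.73,2.17,-4.39,0.45],[2.68,0.73,2.17,-4.39,0.45],[2.68,0.73,2.17,-4.39,0.45],[2.68,0.73,2.17,-4.39,0.45]]
  ]
}}

```text
time: 21.9
tool_pos: [0.4566, -0.2659, 0.3411]
ee_rot: [3.141, 0.002, 2.337]
wrist_force: [-0.6, 1.4, 0.0]
width: 0.0519
finger_force: 0.0
```

Run:
```python
from h import *
p=cur();print(p)
plan(p,(.4565,-.2653,.2845,134),(.4565,-.2653,.405,134))
```

```text
(np.float64(0.45655238869252046), np.float64(-0.26585200115943863), np.float64(0.3410680187693209), np.float64(133.89217169556622))
to [  0.4565  -0.2653   0.2845 134.    ] -> [0.009 0.007 1.131] turn -0.01
to [  0.4565  -0.2653   0.405  134.    ] -> [ 0.    0.   -2.41] turn 0.0
```

Call:
{"fn": "apply_moves", "kwargs": {
  "moves": [
    [[0,0,0.5,0,0.45],[0,0,0.9,0,0.45],[0,0,1.12,0,0.45],[0,0,1.12,0,1],[0,0,1.12,0,1],[0,0,1.12,0,1],[0,0,1.12,0,1],[0,0,1.12,0,1],[0,0,1.12,0,1],[0,0,1.12,0,1]]
  ]
}}

```text
time: 23.15
tool_pos: [0.4566, -0.2655, 0.2846]
ee_rot: [3.141, 0.001, 2.338]
wrist_force: [-0.5, -0.4, 2.7]
width: 0.016
finger_force: 30.0
```

Call:
{"fn": "apply_moves", "kwargs": {
  "moves": [
    [[0,0,0,0,1],[0,0,0,0,1],[0,0,-0.5,0,1],[0,0,-1.1,0,1],[0,0,-1.7,0,1],[0,0,-2.4,0,1],[0,0,-2.4,0,1],[0,0,-2.4,0,1]]
  ]
}}

```text
time: 24.15
tool_pos: [0.4563, -0.2654, 0.4019]
ee_rot: [-3.141, -0.003, 2.338]
wrist_force: [-0.9, -0.6, -1.5]
width: 0.0162
finger_force: 30.0
```

Run:
```python
from h import *
p=cur();print(p)
plan(p,(.472,.0949,.405,63.2))
```

```text
(np.float64(0.4563296659251298), np.float64(-0.26539540732507805), np.float64(0.40185518452063296), np.float64(133.97136352575714))
to [ 0.472   0.0949  0.405  63.2   ] -> [ 4.968  5.229 -0.063] turn 7.08
```

Call:
{"fn": "apply_moves", "kwargs": {
  "moves": [
    [[0.5,0.5,0,0.7,1],[1.1,1.1,0,1.4,1],[1.7,1.8,0,2.2,1],[2.3,2.4,0,3.0,1],[2.9,3.1,0,3.8,1],[3.5,3.7,0,4.6,1],[4.1,4.3,0,5.4,1],[4.6,4.9,0,6.2,1],[4.97,5.23,0,6.8,1],[4.97,5.23,0,7.08,1]]
  ]
}}

```text
time: 25.4
tool_pos: [0.4717, 0.0966, 0.4011]
ee_rot: [-3.137, 0.002, 1.104]
wrist_force: [0.7, 0.4, -1.8]
width: 0.0155
finger_force: 30.0
```

Call:
{"fn": "apply_moves", "kwargs": {
  "moves": [
    [[0,0,0,0,1],[0,0,0,0,1],[0,0,0,0,1],[0,0,0,0,1]]
  ]
}}

```text
time: 25.9
tool_pos: [0.4722, 0.0946, 0.4041]
ee_rot: [-3.142, -0.0, 1.102]
wrist_force: [-0.2, -0.0, -1.0]
width: 0.0159
finger_force: 30.0
```

Run:
```python
from h import *
p=cur();print(p)
plan(p,(.472,.0949,.36,63.2))
s=shot('wrist','w3')
cv2.imwrite('pics/w3.png',cv2.convertScaleAbs(s['image'][:,:,::-1],alpha=1.3))
print(prj(s,[[0.472,.0949,.072],[.4535,-.0035,.072]]))
```

```text
(np.float64(0.4721746686809142), np.float64(0.09461292761834711), np.float64(0.40410389257446255), np.float64(63.1484736514638))
to [ 0.472   0.0949  0.36   63.2   ] -> [ 0.004 -0.006  0.882] turn -0.01
[[321.00267362 190.3166855 ]
 [343.90680767 266.61262184]]
```

View pics/w3.png

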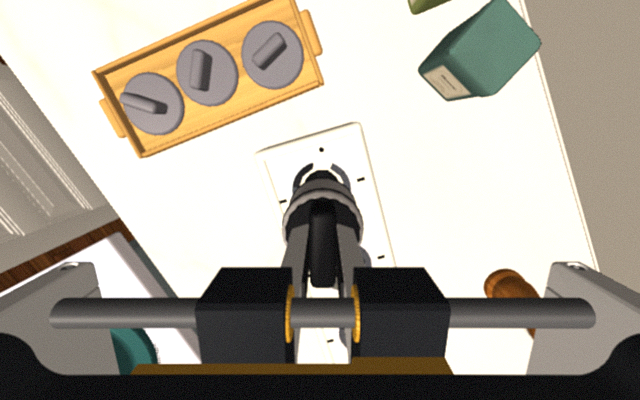

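The pod hangs upright with its wing in line with the upper dot at (321,149). All three caps are in the tray, at (152,103), (207,72) and (271,54). Lowering now.

Call:
{"fn": "apply_moves", "kwargs": {
  "moves": [
    [[0,0,0.5,0,1],[0,0,0.8,0,1],[0,0,1.0,0,1],[0,0,1.0,0,1],[0,0,1.0,0,1]]
  ]
}}

```text
time: 26.58
tool_pos: [0.4723, 0.0949, 0.3549]
ee_rot: [3.14, -0.001, 1.103]
wrist_force: [-0.3, 0.6, -1.7]
width: 0.0154
finger_force: 30.0
```

Call:
{"fn": "apply_moves", "kwargs": {
  "moves": [
    [[0,0,0.05,0,1],[0,0,0.1,0,1],[0,0,0.15,0,1],[0,0,0.2,0,1],[0,0,0.25,0,1],[0,0,0.3,0,1],[0,0,0.36,0,1],[0,0,0.36,0,1],[0,0,0.36,0,1]]
  ]
}}

```text
time: 27.7
tool_pos: [0.472, 0.0948, 0.3382]
ee_rot: [3.141, -0.0, 1.103]
wrist_force: [-4.1, -0.5, 8.9]
width: 0.0158
finger_force: 30.0
```

Call:
{"fn": "apply_moves", "kwargs": {
  "moves": [
    [[0,0,0.05,0,1],[0,0,0.09,0,1],[0,0,0.09,0,1],[0,0,0.09,0,1]]
  ]
}}

```text
time: 28.2
tool_pos: [0.4719, 0.0949, 0.3346]
ee_rot: [3.14, -0.001, 1.103]
wrist_force: [-4.7, -0.7, 12.3]
width: 0.0156
finger_force: 30.0
```

Call:
{"fn": "apply_moves", "kwargs": {
  "moves": [
    [[0,0,0.02,0.8,1],[0,0,0.02,1.6,1],[0,0,0.02,2.4,1],[0,0,0.02,3.2,1],[0,0,0.02,4.0,1],[0,0,0.02,4.8,1],[0,0,0.02,5.6,1],[0,0,0.02,6.4,1],[0,0,0.02,7.1,1],[0,0,0.02,7.5,1]]
  ]
}}

```text
time: 29.45
tool_pos: [0.4717, 0.0957, 0.3345]
ee_rot: [-3.139, -0.001, -0.208]
wrist_force: [-7.0, 1.9, 14.8]
width: 0.0158
finger_force: 30.0
```

Call:
{"fn": "apply_moves", "kwargs": {
  "moves": [
    [[0,0,0,0,1],[0,0,0,0,1]]
  ]
}}

```text
time: 29.7
tool_pos: [0.4717, 0.0957, 0.3345]
ee_rot: [-3.139, -0.002, -0.205]
wrist_force: [-6.7, 1.9, 15.9]
width: 0.0161
finger_force: 30.0
```

Call:
{"fn": "apply_moves", "kwargs": {
  "moves": [
    [[0,0,0,0,0.6],[0,0,0,0,0.6],[0,0,0,0,0.6],[0,0,0,0,0.5],[0,0,-0.4,0,0.5],[0,0,-0.9,0,0.5],[0,0,-1.4,0,0.5],[0,0,-1.9,0,0.5],[0,0,-1.9,0,0.5]]
  ]
}}

```text
time: 30.82
tool_pos: [0.4725, 0.095, 0.4279]
ee_rot: [-3.14, -0.005, -0.206]
wrist_force: [-0.1, 0.3, 0.0]
width: 0.0469
finger_force: 0.0
```

Run:
```python
from h import *
p=cur();print(p)
plan(p,(.37,-.385,.44,90))
s=shot('wrist','w4')
cv2.imwrite('pics/w4.png',cv2.convertScaleAbs(s['image'][:,:,::-1],alpha=1.3))
```

```text
(np.float64(0.4725337725733986), np.float64(0.09502057804284264), np.float64(0.4279216735291703), np.float64(-11.81944281851871))
to [ 0.37  -0.385  0.44  90.   ] -> [-0.041  9.817 -0.242] turn -10.18
```

View pics/w4.png

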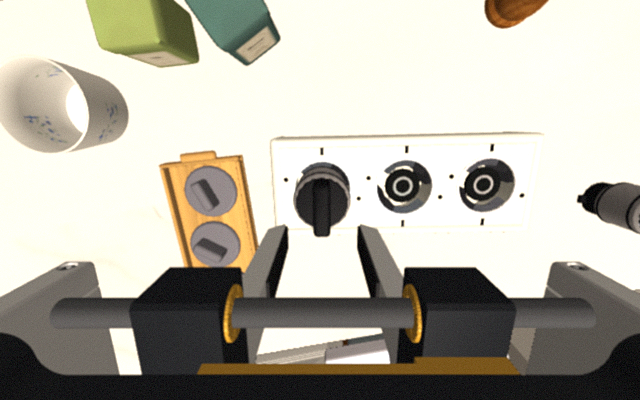

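Pod 1 sits in bay 1 with its wing at (321,205), in line with the upper bar. Bays 2 and 3 are open at (404,186) and (488,185). Next I check whether the other pods have moved.

```bash
cat > blobs.py <<'E'
from h import *
def blobs(im):
    m=(im.max(2)<45).astype(np.uint8); m[:,:372]=0; m[:,470:]=0; m[:190]=0; m[262:]=0
    n,l,st,c=cv2.connectedComponentsWithStats(m)
    return [(np.round(c[i],1).tolist(),int(st[i,4])) for i in range(1,n) if st[i,4]>25]
E
python3 - <<'E'
from blobs import *
from pods import *
for f in('top0','t1','t2'): print(f,blobs(cv2.imread(f'pics/{f}.png')))
s=shot('top','t3'); print('now',blobs(s['image'][:,:,::-1]))
w=np.load('pics/w4.npy',allow_pickle=True).item()
m=unp(w,[[407,149],[402,223],[368,178],[440,197],[492,147],[487,222],[451,177],[522,195.5]],.072)
for i in range(0,8,2): print(m[i:i+2].mean(0),an(m[i]-m[i+1]))
E
```

```text
top0 [([437.7, 209.1], 155), ([395.2, 210.2], 156), ([405.5, 237.8], 160)]
t1 [([437.7, 209.1], 154), ([395.2, 210.2], 152), ([405.5, 237.8], 157)]
t2 [([451.5, 214.3], 493), ([432.7, 200.5], 152), ([395.1, 210.2], 148), ([463.2, 236.9], 195), ([405.4, 238.0], 154), ([428.3, 253.9], 240)]
now [([432.8, 200.5], 155), ([405.3, 237.8], 159)]
[ 0.45374147 -0.00352737] -11.364716023536333
[ 0.45337974 -0.00333535] 63.32713967137007
[ 0.43442935 -0.10470241] -6.942517375807495
[ 0.43442417 -0.10153573] 63.74429629709843
```

Run:
```python
from h import *
plan(cur(),(.3617,-.297,.34,82))
```

```text
to [ 0.3617 -0.297   0.34   82.    ] -> [-0.557  8.125  1.699] turn -9.38
```

Call:
{"fn": "apply_moves", "kwargs": {
  "moves": [
    [[-0.05,0.9,0,-0.9,0.45],[-0.1,1.8,0,-1.9,0.45],[-0.15,2.7,0,-2.9,0.45],[-0.2,3.6,0,-3.9,0.45],[-0.3,4.5,0,-4.9,0.45],[-0.35,5.4,0,-5.9,0.45],[-0.4,6.3,0,-6.9,0.45],[-0.5,7.2,0.5,-7.9,0.45],[-0.56,8.1,1.0,-8.8,0.45],[-0.56,8.12,1.7,-9.38,0.45]]
  ]
}}

```text
time: 32.17
tool_pos: [0.3604, -0.2991, 0.3384]
ee_rot: [-3.141, -0.0, 1.43]
wrist_force: [0.4, 0.2, -0.1]
width: 0.052
finger_force: 0.0
```

Call:
{"fn": "apply_moves", "kwargs": {
  "moves": [
    [[0,0,0,0,0.45],[0,0,0,0,0.45],[0,0,0,0,0.45],[0,0,0,0,0.45]]
  ]
}}

```text
time: 32.67
tool_pos: [0.362, -0.2965, 0.3421]
ee_rot: [3.139, 0.002, 1.431]
wrist_force: [0.3, -0.1, 0.0]
width: 0.0518
finger_force: 0.0
```

Run:
```python
from h import *
p=cur(); print(p); plan(p,(.3617,-.297,.2845,82))
```

```text
(np.float64(0.36196457425196593), np.float64(-0.29648089452501064), np.float64(0.34207395323894496), np.float64(82.00646528065668))
to [ 0.3617 -0.297   0.2845 82.    ] -> [-0.011 -0.004  1.151] turn 0.0
```

Call:
{"fn": "apply_moves", "kwargs": {
  "moves": [
    [[-0.01,0,0.5,0,0.45],[-0.01,0,0.9,0,0.45],[-0.01,0,1.13,0,0.45],[-0.01,0,1.13,0,1],[-0.01,0,1.13,0,1],[-0.01,0,1.13,0,1],[-0.01,0,1.13,0,1],[-0.01,0,1.13,0,1],[-0.01,0,1.13,0,1],[-0.01,0,1.13,0,1]]
  ]
}}

```text
time: 33.92
tool_pos: [0.3617, -0.2973, 0.2846]
ee_rot: [3.14, 0.0, 1.431]
wrist_force: [-0.3, 0.1, 3.9]
width: 0.0151
finger_force: 30.0
```

Call:
{"fn": "apply_moves", "kwargs": {
  "moves": [
    [[0,0,0,0,1],[0,0,0,0,1],[0,0,0,0,1]]
  ]
}}

```text
time: 34.3
tool_pos: [0.3617, -0.2973, 0.2846]
ee_rot: [3.14, 0.0, 1.431]
wrist_force: [0.8, 0.5, 4.9]
width: 0.016
finger_force: 30.0
```

Call:
{"fn": "apply_moves", "kwargs": {
  "moves": [
    [[0,0,-0.6,0,1],[0,0,-1.2,0,1],[0,0,-1.8,0,1],[0,0,-2.4,0,1],[0,0,-2.4,0,1],[0,0,-2.4,0,1],[0,0,-2.4,0,1]]
  ]
}}

```text
time: 35.17
tool_pos: [0.3612, -0.297, 0.4018]
ee_rot: [-3.138, -0.003, 1.431]
wrist_force: [0.6, 0.0, -0.7]
width: 0.0154
finger_force: 30.0
```

Run:
```python
from h import *
p=cur(); print(p); plan(p,(.4535,-.0035,.405,63.2))
```

```text
(np.float64(0.36123593486485883), np.float64(-0.2970431427904806), np.float64(0.4017540864842568), np.float64(81.97041177131247))
to [ 4.535e-01 -3.500e-03  4.050e-01  6.320e+01] -> [ 6.071  1.007 -0.065] turn 1.88
```

Call:
{"fn": "apply_moves", "kwargs": {
  "moves": [
    [[0.8,0.15,0,0.3,1],[1.7,0.3,0,0.6,1],[2.6,0.45,0,0.9,1],[3.5,0.6,0,1.2,1],[4.4,0.75,0,1.5,1],[5.2,0.9,0,1.7,1],[5.8,0.97,0,1.88,1],[6.06,1.0,0,1.88,1],[6.06,1.0,0,1.88,1],[6.06,1.0,0,1.88,1]]
  ]
}}

```text
time: 36.42
tool_pos: [0.4531, -0.005, 0.4039]
ee_rot: [-3.141, 0.001, 1.102]
wrist_force: [-0.7, -0.1, -1.5]
width: 0.0159
finger_force: 30.0
```

Call:
{"fn": "apply_moves", "kwargs": {
  "moves": [
    [[0,0,0,0,1],[0,0,0.4,0,1],[0,0,0.7,0,1],[0,0,0.9,0,1],[0,0,0.9,0,1],[0,0,0.9,0,1],[0,0,0.9,0,1]]
  ]
}}

```text
time: 37.3
tool_pos: [0.4535, -0.0041, 0.36]
ee_rot: [3.14, -0.001, 1.103]
wrist_force: [-0.1, 0.5, -1.7]
width: 0.016
finger_force: 30.0
```

Run:
```python
from h import *
p=cur(); print(p); plan(p,(.4535,-.0035,.3365,63.2))
```

```text
(np.float64(0.45346565071880246), np.float64(-0.004147246969026601), np.float64(0.35995597350607467), np.float64(63.1839562044272))
to [ 4.535e-01 -3.500e-03  3.365e-01  6.320e+01] -> [ 0.012 -0.005  0.469] turn -0.0
```

Call:
{"fn": "apply_moves", "kwargs": {
  "moves": [
    [[0.01,0,0.1,0,1],[0.01,0,0.16,0,1],[0.01,0,0.22,0,1],[0.01,0,0.28,0,1],[0.01,0,0.34,0,1],[0.01,0,0.4,0,1],[0.01,0,0.46,0,1],[0.01,0,0.52,0,1],[0.01,0,0.56,0,1],[0.01,0,0.56,0,1]]
  ]
}}

```text
time: 38.55
tool_pos: [0.4532, -0.0036, 0.3346]
ee_rot: [3.14, -0.001, 1.103]
wrist_force: [-6.0, 0.1, 14.1]
width: 0.0158
finger_force: 30.0
```

Call:
{"fn": "apply_moves", "kwargs": {
  "moves": [
    [[0,0,0,0,1],[0,0,0,0,1]]
  ]
}}

```text
time: 38.8
tool_pos: [0.4532, -0.0036, 0.3345]
ee_rot: [3.14, -0.001, 1.103]
wrist_force: [-6.2, 1.8, 15.0]
width: 0.0156
finger_force: 30.0
```

Call:
{"fn": "apply_moves", "kwargs": {
  "moves": [
    [[0,0,0,0.8,1],[0,0,0,1.6,1],[0,0,0,2.4,1],[0,0,0,3.2,1],[0,0,0,4.0,1],[0,0,0,4.8,1],[0,0,0,5.6,1],[0,0,0,6.4,1],[0,0,0,7.1,1],[0,0,0,7.5,1]]
  ]
}}

```text
time: 40.05
tool_pos: [0.4536, -0.003, 0.3346]
ee_rot: [-3.139, -0.003, -0.208]
wrist_force: [-5.4, 2.3, 12.9]
width: 0.0162
finger_force: 30.0
```

Call:
{"fn": "apply_moves", "kwargs": {
  "moves": [
    [[0,0,0,0,1],[0,0,0,0,1],[0,0,0,0,0.6],[0,0,0,0,0.6],[0,0,0,0,0.6],[0,0,0,0,0.5],[0,0,-0.5,0,0.5],[0,0,-1.1,0,0.5],[0,0,-1.7,0,0.5],[0,0,-1.9,0,0.5]]
  ]
}}

```text
time: 41.3
tool_pos: [0.4538, -0.0038, 0.4282]
ee_rot: [-3.141, -0.005, -0.206]
wrist_force: [0.0, 0.3, 0.6]
width: 0.0469
finger_force: 0.0
```

Run:
```python
from blobs import *
p=cur(); print(p); plan(p,(.489,-.397,.34,117))
s=shot('top','t4'); print('now',blobs(s['image'][:,:,::-1]))
```

```text
(np.float64(0.4538249101829962), np.float64(-0.003783239524181663), np.float64(0.4282057269978421), np.float64(-11.826477239382555))
to [  0.489  -0.397   0.34  117.   ] -> [2.3   7.553 1.764] turn -12.88
now [([432.7, 200.5], 155)]
```

Call:
{"fn": "apply_moves", "kwargs": {
  "moves": [
    [[0.2,0.8,0,-1.0,0.45],[0.5,1.6,0,-2.0,0.45],[0.7,2.4,0,-3.0,0.45],[1.0,3.2,0,-4.0,0.45],[1.2,4.0,0,-5.0,0.45],[1.5,4.8,0,-6.0,0.45],[1.7,5.6,0,-7.0,0.45],[2.0,6.4,0,-8.0,0.45],[2.2,7.2,0,-9.0,0.45],[2.29,7.55,0,-10.0,0.45]]
  ]
}}

```text
time: 42.6
tool_pos: [0.488, -0.399, 0.4231]
ee_rot: [-3.139, -0.002, 1.543]
wrist_force: [-0.4, 0.4, 0.3]
width: 0.0518
finger_force: 0.0
```

Call:
{"fn": "apply_moves", "kwargs": {
  "moves": [
    [[0,0,0.4,-0.9,0.45],[0,0,0.8,-1.8,0.45],[0,0,1.2,-2.7,0.45],[0,0,1.6,-2.88,0.45],[0,0,1.75,-2.88,0.45],[0,0,1.75,-2.88,0.45],[0,0,1.75,-2.88,0.45],[0,0,1.75,-2.88,0.45]]
  ]
}}

```text
time: 43.6
tool_pos: [0.4884, -0.3968, 0.3398]
ee_rot: [3.141, 0.002, 2.041]
wrist_force: [0.2, 0.2, -0.7]
width: 0.0517
finger_force: 0.0
```

Run:
```python
from h import *
p=cur(); print(p); plan(p,(.4887,-.3968,.2845,117))
s=shot('wrist','w5'); cv2.imwrite('pics/w5.png',cv2.convertScaleAbs(s['image'][:,:,::-1],alpha=1.6))
```

```text
(np.float64(0.48837657933775397), np.float64(-0.3967678957985765), np.float64(0.3398063148538154), np.float64(116.96909300090033))
to [  0.4887  -0.3968   0.2845 117.    ] -> [-0.004  0.005  1.106] turn -0.0
```

View pics/w5.png

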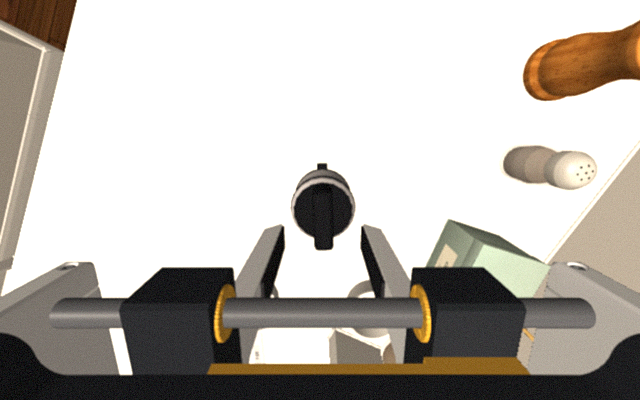

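The pod is centred between the fingers at (323,205) with its wing straight along the tool. Gripping it.

Call:
{"fn": "apply_moves", "kwargs": {
  "moves": [
    [[0,0,0.5,0,0.45],[0,0,0.9,0,0.45],[0,0,1.1,0,0.45],[0,0,1.1,0,1],[0,0,1.1,0,1],[0,0,1.1,0,1],[0,0,1.1,0,1],[0,0,1.1,0,1],[0,0,1.1,0,1],[0,0,1.1,0,1]]
  ]
}}

```text
time: 44.9
tool_pos: [0.4883, -0.3967, 0.2839]
ee_rot: [3.141, 0.0, 2.042]
wrist_force: [-0.1, -1.4, 0.7]
width: 0.0156
finger_force: 30.0
```

Call:
{"fn": "apply_moves", "kwargs": {
  "moves": [
    [[0,0,0,0,1],[0,0,0,0,1],[0,0,0,0,1]]
  ]
}}

```text
time: 45.28
tool_pos: [0.4883, -0.3967, 0.2839]
ee_rot: [3.141, 0.0, 2.042]
wrist_force: [0.1, -0.0, 2.4]
width: 0.0158
finger_force: 30.0
```

Call:
{"fn": "apply_moves", "kwargs": {
  "moves": [
    [[0,0,-0.6,0,1],[0,0,-1.2,0,1],[0,0,-1.8,0,1],[0,0,-2.4,0,1],[0,0,-2.4,0,1],[0,0,-2.4,0,1],[0,0,-2.4,0,1]]
  ]
}}

```text
time: 46.15
tool_pos: [0.4881, -0.3966, 0.4009]
ee_rot: [-3.14, -0.004, 2.042]
wrist_force: [0.2, 0.7, -2.4]
width: 0.0155
finger_force: 30.0
```

Run:
```python
from h import *
p=cur(); print(p); plan(p,(.4348,-.1017,.405,63.2))
```

```text
(np.float64(0.4881245388742748), np.float64(-0.3965646903944621), np.float64(0.40091129977496626), np.float64(116.97570665727798))
to [ 0.4348 -0.1017  0.405  63.2   ] -> [ 5.739  1.725 -0.082] turn 5.38
```

Call:
{"fn": "apply_moves", "kwargs": {
  "moves": [
    [[0.8,0.25,0,0.7,1],[1.6,0.5,0,1.5,1],[2.4,0.75,0,2.3,1],[3.2,1.0,0,3.1,1],[4.0,1.25,0,3.9,1],[4.8,1.5,0,4.7,1],[5.4,1.65,0,5.2,1],[5.74,1.73,0,5.38,1],[5.74,1.73,0,5.38,1],[5.74,1.73,0,5.38,1]]
  ]
}}

```text
time: 47.4
tool_pos: [0.4352, -0.1021, 0.403]
ee_rot: [-3.141, 0.0, 1.103]
wrist_force: [-0.4, -0.4, -2.0]
width: 0.0158
finger_force: 30.0
```

Call:
{"fn": "apply_moves", "kwargs": {
  "moves": [
    [[0,0,0,0,1],[0,0,0.4,0,1],[0,0,0.7,0,1],[0,0,0.9,0,1],[0,0,0.9,0,1],[0,0,0.9,0,1],[0,0,0.9,0,1]]
  ]
}}

```text
time: 48.28
tool_pos: [0.4353, -0.1017, 0.3595]
ee_rot: [3.14, -0.0, 1.103]
wrist_force: [-0.4, -0.8, -2.4]
width: 0.0158
finger_force: 30.0
```

Run:
```python
from h import *
p=cur(); print(p); plan(p,(.4348,-.1017,.332,63.2))
```

```text
(np.float64(0.43529654341517343), np.float64(-0.10169746279225643), np.float64(0.3594648922585316), np.float64(63.179683972619586))
to [ 0.4348 -0.1017  0.332  63.2   ] -> [-0.005 -0.009  0.549] turn -0.0
```

Call:
{"fn": "apply_moves", "kwargs": {
  "moves": [
    [[0,-0.01,0.1,0,1],[0,-0.01,0.16,0,1],[0,-0.01,0.22,0,1],[0,-0.01,0.28,0,1],[0,-0.01,0.34,0,1],[0,-0.01,0.4,0,1],[0,-0.01,0.46,0,1],[0,-0.01,0.52,0,1],[0,-0.01,0.57,0,1],[0,-0.01,0.57,0,1]]
  ]
}}

```text
time: 49.52
tool_pos: [0.4344, -0.1011, 0.3338]
ee_rot: [3.14, -0.001, 1.103]
wrist_force: [-7.3, 3.3, 15.1]
width: 0.016
finger_force: 30.0
```

Call:
{"fn": "apply_moves", "kwargs": {
  "moves": [
    [[0,0,0,0,1],[0,0,0,0,1]]
  ]
}}

```text
time: 49.78
tool_pos: [0.4344, -0.1011, 0.3338]
ee_rot: [3.14, -0.001, 1.103]
wrist_force: [-5.9, 3.4, 14.9]
width: 0.0158
finger_force: 30.0
```

Call:
{"fn": "apply_moves", "kwargs": {
  "moves": [
    [[0,0,0,0.8,1],[0,0,0,1.6,1],[0,0,0,2.4,1],[0,0,0,3.2,1],[0,0,0,4.0,1],[0,0,0,4.8,1],[0,0,0,5.6,1],[0,0,0,6.4,1],[0,0,0,7.1,1],[0,0,0,7.5,1]]
  ]
}}

```text
time: 51.02
tool_pos: [0.4355, -0.1011, 0.3338]
ee_rot: [-3.141, -0.007, -0.208]
wrist_force: [-1.4, 2.7, 10.8]
width: 0.0158
finger_force: 30.0
```

Call:
{"fn": "apply_moves", "kwargs": {
  "moves": [
    [[0,0,0,0,1],[0,0,0,0,1],[0,0,0,0,0.6],[0,0,0,0,0.6],[0,0,0,0,0.6],[0,0,0,0,0.5],[0,0,-0.5,0,0.5],[0,0,-1.1,0,0.5],[0,0,-1.7,0,0.5],[0,0,-1.9,0,0.5]]
  ]
}}

```text
time: 52.28
tool_pos: [0.4349, -0.1016, 0.4273]
ee_rot: [3.141, -0.005, -0.207]
wrist_force: [0.5, -0.7, -0.2]
width: 0.047
finger_force: 0.0
```

Run:
```python
from h import *
p=cur(); print(p); plan(p,(.32,-.09,.45,-11))
```

```text
(np.float64(0.43493852609498945), np.float64(-0.10164401275966313), np.float64(0.4273202811978979), np.float64(-11.833564637430063))
to [  0.32  -0.09   0.45 -11.  ] -> [-2.298  0.243 -0.454] turn -0.08
```

Call:
{"fn": "apply_moves", "kwargs": {
  "moves": [
    [[-0.3,-0.8,-0.4,0,0.5],[-0.6,-1.4,-0.8,0,0.5],[-1.0,-2.0,-1.0,0,0.5],[-1.0,-2.0,-1.0,0,0.5],[-1.0,-2.0,-1.0,0,0.5],[-1.0,-2.0,-1.0,0,0.5]]
  ]
}}

```text
time: 53.02
tool_pos: [0.4066, 0.0059, 0.474]
ee_rot: [3.141, 0.002, -0.208]
wrist_force: [-0.4, -0.4, 0.8]
width: 0.0469
finger_force: 0.0
```

Run:
```python
from h import *
w=shot('wrist','w6'); s=shot('side','s6')
b=[(.472,.0949),(.4535,-.0035),(.4348,-.1017)]; u=np.array([np.cos(np.radians(-10.8)),np.sin(np.radians(-10.8))])
a=cv2.convertScaleAbs(w['image'][:,:,::-1],alpha=1.5).copy()
S=4; c=cv2.resize(cv2.convertScaleAbs(s['image'][140:260,240:360,::-1],alpha=1.6),None,fx=S,fy=S,interpolation=cv2.INTER_CUBIC)
for x,y in b:
    P=[(x+k*.025*u[0],y+k*.025*u[1],.072-.0165+.114) for k in(-1,1)]
    for q in prj(w,P): cv2.circle(a,tuple(int(v) for v in np.round(q)),3,(0,0,255),1)
    for q in prj(s,P): cv2.circle(c,tuple(int(v) for v in np.round((q-[240,140]+.5)*S)),4,(0,0,255),1)
a=a[40:340,150:500]; a=cv2.resize(a,(350*8//8,300))
o=np.zeros((480,350+480,3),np.uint8); o[:300,:350]=a; o[:,350:]=c
cv2.imwrite('pics/f.png',o[:,:800])
```

```text
(no output)
```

View pics/f.png

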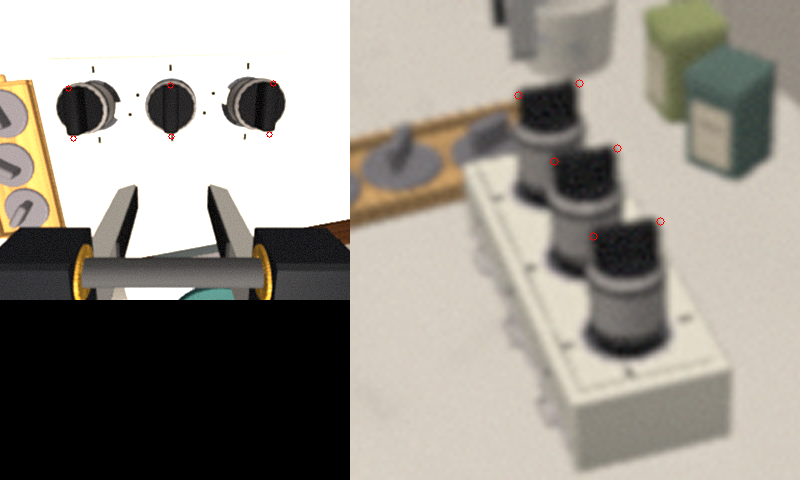

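The side crop agrees with the locked height for all three pods. In the wrist crop the outer wings sit slightly inside the predicted ends, so I'll check with an enhanced zoom and the full predicted wing outline.

Run:
```python
from h import *
w=np.load('pics/w6.npy',allow_pickle=True).item()
b=[(.472,.0949),(.4535,-.0035),(.4348,-.1017)]; a=np.radians(-10.8); R=np.array([[np.cos(a),-np.sin(a)],[np.sin(a),np.cos(a)]])
T=[]
for x,y in b:
    q0=prj(w,[(x,y,.15)])[0]; x0,y0=(q0-36).astype(int)
    t=w['image'][y0:y0+72,x0:x0+72,::-1].astype(float); t=(255*np.clip(t/130,0,1)**.6).astype(np.uint8)
    F=266/72; t=cv2.resize(t,(266,266),interpolation=cv2.INTER_CUBIC)
    c=np.array([(-.025,-.008),(.025,-.008),(.025,.008),(-.025,.008)])@R.T+[x,y]
    q=(prj(w,np.c_[c,np.full(4,.1695)])-[x0,y0]+.5)*F
    cv2.polylines(t,[np.round(q).astype(int)],True,(0,0,255),1)
    th=np.linspace(0,6.28,60); q=(prj(w,np.c_[x+.029*np.cos(th),y+.029*np.sin(th),np.full(60,.1395)])-[x0,y0]+.5)*F
    cv2.polylines(t,[np.round(q).astype(int)],True,(0,160,0),1)
    T.append(t)
cv2.imwrite('pics/f2.png',np.hstack(T))
```

```text
(no output)
```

View pics/f2.png

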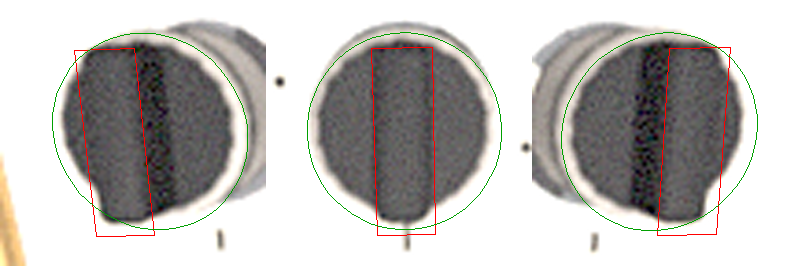

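All three wings lie parallel to the predicted outlines and the lids are centred at locked height, so I'm handing the job in.

```bash
python3 -c "
from bench import ticket; print(ticket.close_job())"
```

```text
the job is handed in; nothing more can be done
None
```

All three pods are in the bays, turned onto the bars and let go. The final pictures match locked pods, the three caps lie in the tray, and the job is handed in at about 53 s; no verdict came back.

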